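# Third hand: press the fitting rail against the sprung stop

### The arm

A 6-joint arm with a two-finger parallel gripper is mounted at the origin on a cart in front of the work surface, level with it; the furniture and walls round the work are solid. World frame = base frame: x ahead of the robot, y to its left, z up, the work surface at z = 0. Lengths are in m, angles in rad, forces in N, time in s.
With the tool pointing down it reaches from about 0.3 to 0.875 m from the base axis. Payload 6.4 kg.
Tool frame: the origin (TCP) lies midway between the tips of the shut fingers; the grasp point (between the pads) lies 19 mm behind it; z points along the fingers, y is the direction in which the jaws open and shut (so a half turn about z gives the same grasp; the last joint's range is limited). The gripper opens to 85 mm and grips with 20 to 120 N. Pads are 22 mm wide; open, the fingers measure 114 mm over their backs; the gripper's body (76 mm by 85 mm) begins 54 mm behind the grasp point. The pads swing forward as they close: fully open they stand 13 mm farther back than shut.
Start: joints at [0.97, 0.181, 1.607, -0, 1.354, -0.206], TCP at [0.221, 0.531, 0.197] pointing down, gripper open.
Joint ranges: [-2.99, 2.99], [-0.89, 2.07], [0.3, 2.58], [-1.14, 4.28], [0, 2.63], [-3.12, 3.12]. Speed limits (rad/s): [2.57, 2.57, 3.01, 3.14, 3.14, 3.14].

### API

Orientations are given as a unit quaternion [w, x, y, z].
In Python, from bench import ctrl gives the robot as it stands.
- The arm moves only by the tool apply_moves, never from a script. Its argument "plan" is a list of rows, each an object with "translation": the shift along the tool's x, y, z in m, a list of three; "angular": the turn, a rotation vector about the tool's x, y, z in rad, a list of three; "hand": the finger opening in m, from 0 to 0.0854. In form: [{"translation": [x, y, z], "angular": [rx, ry, rz], "hand": hand}, ...]. A call has 1 to 10 rows; each row shifts and turns the commanded pose from where the row before left it, along the tool's axes as they then stand; what a row does not reach is not made up. A row lasts 1/8 s, in which the tool goes at most 62.5 mm and 10.7 degrees, less where a joint would pass 70% of its speed; a pose out of reach is approached as far as the arm can. A call with a gripper value outside its range is refused whole. The fingers move at their own pace and stop on an object; the grip force is fixed at half the most. Time passes only in rows, so rows that do not move let the fingers close. It gives the time, the measured TCP pose, the force and the opening at its end, in the units of the state.
- ctrl.get_obs(): the state, without advancing time (a new reading comes with each control period).
- ctrl.camera(name): name is "scene" or "side" or "wrist"; returns a dict with "img" (420x560x3 uint8, red, green, blue), "K" (3x3 intrinsics, pixels), "k1" (the pictures are not rectified: a ray, as slopes to the right and down, at radius r is drawn at 1 + k1 r^2 times it, then the intrinsics apply), "eye" and "orientation" of the camera in the world. Camera axes: x right, y up, looking along -z (the intrinsics and any distortion apply to the point x, -y, -z); pixel columns grow to the right and rows downward; lengths in m; the calibration is good to about 2 mm. A picture is of the moment at which its call begins. There is no depth.
- ctrl.hand_in(): hands the job in, once; it reports no verdict.
The state is a dict: "time_s": time; "q": joint angles; "dq": joint speeds; "joint_efforts": joint torques, N m; "eef_pos": TCP position; "eef_rot": TCP orientation; "wrist_force": force on the tool from outside, world axes, zero at the start; "torque": the same for the moment, N m; "opening": opening from 0.0 (shut) to 1.0 (fully open).
Only numpy, scipy, OpenCV 4.12 (cv2) and the standard library are available. Lean on these libraries where they do the work, as an engineer would, in place of code of your own. Each camera call takes 0.05 s, during which the arm holds its last target.

### The job

Pick out the one rail whose width fits the jig's channel snugly, lay it flat on the jig's bed between the two cheeks, and push its end against the sprung stop until the stop's pointer stands between the two scribed lines. Never drive the stop to the end of its travel, and leave the other two rails and everything else where they lie. Finish while still holding the rail steadily pressed like that, without letting go, so that a colleague can screw it down.

Things in the scene. Friction and masses are not known exactly. Their poses are not given: they have to be found in the camera images.
- jig: Jig fixed to the bench near its middle, turned up to 0.3 rad. Origin: on the bench, under the mouth of its channel; x into the channel (away from the robot), z up. Plywood bed 15 mm thick, 130 mm wide, x = -110 to 135 mm. Two wooden cheeks, 24 mm wide, 28 mm high above the bed, x = 14 to 130 mm, with a 29 mm wide channel between them, open at the top. In front of the mouth the bed is bare.
- channel_mouth (a point): Point on the jig's bed (15 mm above the bench, straight above the jig's origin, same axes): the middle of the channel's mouth, where the cheeks splay outward as a lead-in to about 44 mm apart (x = -6 to 24 mm).
- press_stop (a joint): Travel (m) of the sprung stop along the channel's x: 0 at rest, grows as it is pushed in, bottoms out at 0.026. Spring: 2 N at 0, plus 0.5 N per mm. Its pointer is a thin steel bar lying across both cheeks, 12.5 mm behind the pad's face; the two black lines scribed across the cheek tops mark where it stands at 0.008 and 0.018 (6 and 11 N).
- stop_pad: The steel pad of the sprung stop, between the cheeks: 24 mm long, 27 mm wide, 26 mm high, from 1.5 mm above the bed. Origin: centre of its front face (the face the rail is pressed against); x points into the channel. At rest the face is 55 mm inside the mouth; it moves with the stop.
- rail_thin: Loose pale rail: 130 mm long, 30 mm high, 16 mm wide. All three rails have the same length, height and colour; they differ in width only (16, 26, 38 mm). Each has two dark screw holes in its top, 50 mm either side of the middle; both ends are alike. Origin: centre of its underside; x along its length, z up.
- rail_mid: Loose pale rail: 130 mm long, 30 mm high, 26 mm wide. All three rails have the same length, height and colour; they differ in width only (16, 26, 38 mm). Each has two dark screw holes in its top, 50 mm either side of the middle; both ends are alike. Origin: centre of its underside; x along its length, z up.
- rail_thick: Loose pale rail: 130 mm long, 30 mm high, 38 mm wide. All three rails have the same length, height and colour; they differ in width only (16, 26, 38 mm). Each has two dark screw holes in its top, 50 mm either side of the middle; both ends are alike. Origin: centre of its underside; x along its length, z up.
- glue_jar: Bystander: closed glass glue jar, 67 mm across, 90 mm high. Origin: centre of its underside.
- sanding_block: Bystander: brown cork sanding block, 42x78x26 mm. Origin: centre of its underside.
- offcut: Bystander: small hardwood offcut, 30x34x22 mm. Origin: centre of its underside.
- marking_gauge: Bystander: wooden marking gauge, 58x195x54 mm. Origin: centre of its underside.
There are look-alikes about, which are no part of the job. What is shaped like the rail_mid but purple or yellow is not meant.

How it is judged:
At the end, for the whole second after the job is handed in: The 26 mm rail lies in the channel (within 6 mm of the bed, 4 mm of its middle line, 0.07 rad in line, 0.08 rad level), the robot touches it and presses it on the pad with 4.5 to 13 N, the stop is still at 8 to 18 mm of travel; other rails and bystanders moved under 50 mm (contact force between rail_mid and stop_pad between 4.5 and 13 N and value of joint press_stop between 0.008 and 0.018 m and velocity of joint press_stop between -0.005 and 0.005 m/s and y of rail_mid in the frame of channel_mouth between -0.004 and 0.004 m and z of rail_mid in the frame of channel_mouth between -0.003 and 0.006 m and angle between the x axis of rail_mid and the x axis of channel_mouth, either way round below 0.07 rad and angle between rail_mid's own z axis and vertical below 0.08 rad and (contact force between rail_mid and the fingers above 1 N or contact force between rail_mid and the arm above 1 N) and distance of each of rail_thin, rail_thick, glue_jar, sanding_block, offcut, marking_gauge from where it was at the start of the episode below 0.05 m); the arm keeps its last pose, push and grip.
It fails at once if the sprung stop is driven to the end of its travel (value of joint press_stop above 0.0245 m).
It fails at once if another rail or a bystander is moved more than 50 mm (distance of any of glue_jar, sanding_block, offcut, marking_gauge, rail_thin, rail_thick from where it was at the start of the episode above 0.05 m).
It also fails if it takes over 46 s, if anything falls off the work surface, if the arm or the gripper's body presses on something with over 40 N, if the wrist force passes 120 N, or if a joint passes its speed limit or range.

## Working session

There is one attempt and no reset: what is moved stays moved. The work goes in short steps, Python scripts to look and compute and a tool call to move; the robot and the scene stay as the last step left them, time stands still between calls to the robot, and variables do not carry over. Pictures are saved under pics/ and viewed, and the job is handed in when it is done.

Besides the shell and the picture viewer there is one more tool, called after ">>>" in YAML: its name, and indented under it one key for each argument. apply_moves: Moves the arm, as the interface text tells. Its arguments: {"type":"object","properties":{"plan":{"type":"array","items":{"type":"object","properties":{"translation":{"type":"array","items":{"type":"number"}},"angular":{"type":"array","items":{"type":"number"}},"hand":{"type":"number"}}}}},"required":["plan"]}

```bash
ls; mkdir -p pics; cat > h.py <<'E'
import numpy as np, cv2
from bench import ctrl
from scipy.spatial.transform import Rotation as R
def rot(q): return R.from_quat([q[1],q[2],q[3],q[0]])
def save(n,f):
    c=ctrl.camera(n); cv2.imwrite(f,c['img'][:,:,::-1]); np.savez(f[:-4]+'.npz',**{k:np.array(v) for k,v in c.items()}); return c
def load(f): return dict(np.load(f[:-4]+'.npz'))
def ray(c,uv):
    K=np.array(c['K']);k1=float(c['k1'])
    uv=np.atleast_2d(np.array(uv,float)).reshape(-1,1,2)
    p=cv2.undistortPoints(uv,K,np.array([k1,0,0,0,0.])).reshape(-1,2)
    d=np.c_[p[:,0],-p[:,1],-np.ones(len(p))]
    return rot(np.array(c['orientation'])).apply(d)
def onplane(c,uv,z):
    d=ray(c,uv);e=np.array(c['eye']); t=(z-e[2])/d[:,2]; return e+d*t[:,None]
def proj(c,P):
    P=np.atleast_2d(P)-np.array(c['eye']); q=rot(np.array(c['orientation'])).inv().apply(P)
    q=q*[1,-1,-1]
    return cv2.projectPoints(q.reshape(-1,1,3),np.zeros(3),np.zeros(3),np.array(c['K']),np.array([float(c['k1']),0,0,0,0]))[0].reshape(-1,2)
E
python3 - <<'E'
from h import *
for n in ['scene','side','wrist']:
    c=save(n,f'pics/{n}0.png'); print(n,c['eye'],c['orientation'],c['k1'],c['K'])
print(ctrl.get_obs())
E
```

```text
pics
scene [-0.37633688 -0.76834917  1.05688031] [ 0.82507636  0.39251198 -0.18495512 -0.36190461] -0.04108481403585159 [[516.12065264   0.         271.45622399]
 [  0.         516.12065264 210.49634749]
 [  0.           0.           1.        ]]
side [ 0.55397379 -1.15492842  0.65710363] [ 0.85166849  0.5239787  -0.00506096 -0.00902718] -0.11163001795945716 [[401.75036635   0.         279.52459646]
 [  0.         401.75036635 203.93373506]
 [  0.           0.           1.        ]]
wrist [0.15012745 0.56061466 0.37143147] [ 0.82200513 -0.12880689 -0.08431435  0.54827679] -0.033963892611526186 [[300.15570819   0.         276.5129825 ]
 [  0.         300.15570819 207.07968349]
 [  0.           0.           1.        ]]
{'time_s': 0.15, 'q': array([ 9.69731686e-01,  1.81389554e-01,  1.60778363e+00, -4.75288877e-06,
        1.35379533e+00, -2.06268642e-01]), 'dq': array([-1.43632772e-03, -2.38834105e-03, -2.27935858e-03, -1.31316417e-06,
        5.04897702e-04, -5.97347410e-04]), 'joint_efforts': array([ 3.77495271e-04, -4.45259678e+01, -3.51691675e+01, -1.24397061e-04,
        5.88790368e-03, -3.50632683e-05]), 'eef_pos': array([0.22085218, 0.53038304, 0.19627779]), 'eef_rot': array([-2.68080136e-04,  1.96117978e-01,  9.80580066e-01, -6.33550313e-04]), 'wrist_force': array([ 0.35883676, -0.0077437 ,  0.52555805]), 'torque': array([-0.03674781, -0.02312884,  0.01404433]), 'opening': 0.9987086452040452}
```

View pics/scene0.png

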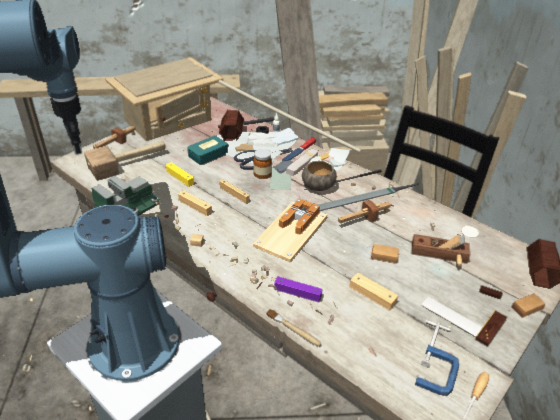

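View pics/side0.png

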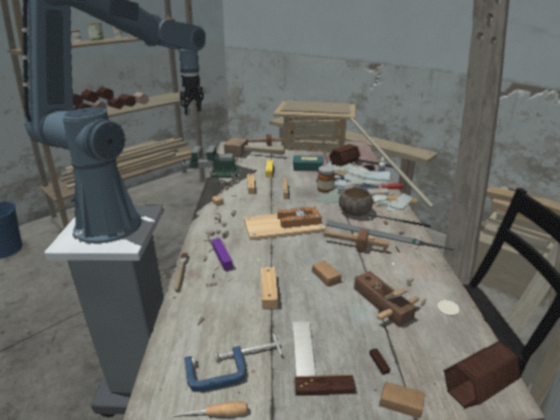

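View pics/wrist0.png

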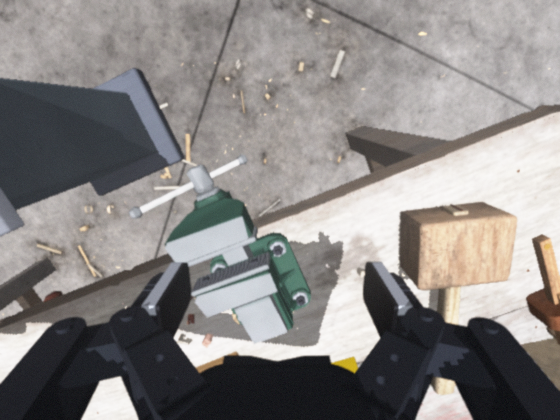

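Candidates in the scene picture:
- pale rail (195,203)
- pale rail (234,191)
- pale rail (373,291)
- purple (298,288) and yellow (180,174) look-alikes, which I exclude

Next I'll take close crops and measure the widths.

```bash
python3 - <<'E'
from h import *
im=cv2.imread('pics/scene0.png')
a=cv2.resize(im[160:225,160:260],None,fx=4,fy=4,interpolation=cv2.INTER_CUBIC)
b=cv2.resize(im[265:315,340:405],None,fx=4,fy=4,interpolation=cv2.INTER_CUBIC)
o=np.zeros((560,800,3),np.uint8); o[:260,:400]=a; o[:200,400:660]=b
d=cv2.resize(im[190:265,245:335],None,fx=4,fy=4,interpolation=cv2.INTER_CUBIC); o[260:560,:360]=d
cv2.imwrite('pics/crop1.png',o)
E
```

```text
(no output)
```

View pics/crop1.png

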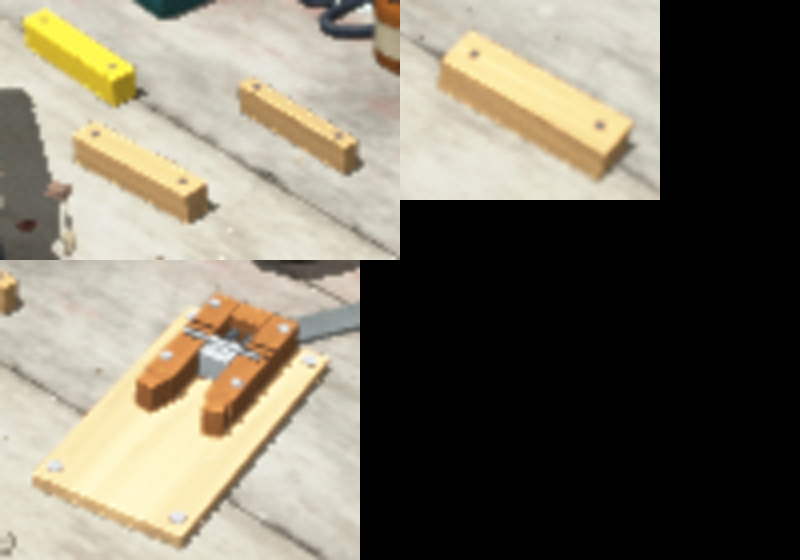

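The pale rails have clearly different widths: (234,191) is the narrowest, (195,203) medium, (373,291) the widest. So the mid rail is the one at (195,203). Now its rough position, then a wrist look.

```bash
python3 - <<'E'
from h import *
c=load('pics/scene0.png'); cs=lambda p:np.array(p)/4+[160,160]
P=onplane(c,[cs((75,141)),cs((93,122)),cs((208,187)),cs((188,203))],0.03); print(P.round(3)); print(P.mean(0), [np.linalg.norm(P[i]-P[(i+1)%4]) for i in range(4)])
h=onplane(c,[cs((95,133)),cs((182,182))],0.03);print('holes',h.round(3),h.mean(0))
h=onplane(c,[np.array((474,54))+0,],0.03)
b=lambda p:(np.array(p)-[400,0])/4+[340,265]
P=onplane(c,[b((441,58)),b((472,33)),b((632,120)),b((605,148))],0.03);print('thick',P.round(3))
P=onplane(c,[cs((240,88)),cs((250,78)),cs((357,146)),cs((348,155))],0.03);print('thin',P.round(3))
j=lambda p:(np.array(p)-[0,260])/4+[245,190]
P=onplane(c,[j((32,478)),j((183,541)),j((330,357)),j((190,308))],0.015);print('bed',P.round(4))
s=load('pics/side0.png')
o=ctrl.get_obs();Rm=rot(o['eef_rot']);print(Rm.as_matrix().round(3))
w=load('pics/wrist0.png');RW=rot(w['orientation'])
print('cam in tool',Rm.inv().apply(w['eye']-o['eef_pos']),(Rm.inv()*RW).as_matrix().round(3))
E
```

```text
[[0.443 0.354 0.03 ]
 [0.471 0.363 0.03 ]
 [0.477 0.229 0.03 ]
 [0.452 0.226 0.03 ]]
[0.46080294 0.292919   0.03      ] [np.float64(0.0289973702897703), np.float64(0.13405865733013153), np.float64(0.025195146737410846), np.float64(0.1283180408484199)]
holes [[0.462 0.35  0.03 ]
 [0.467 0.249 0.03 ]] [0.46447533 0.29967538 0.03      ]
thick [[ 0.518 -0.283  0.03 ]
 [ 0.552 -0.285  0.03 ]
 [ 0.559 -0.41   0.03 ]
 [ 0.525 -0.41   0.03 ]]
thin [[0.589 0.31  0.03 ]
 [0.605 0.315 0.03 ]
 [0.599 0.181 0.03 ]
 [0.585 0.178 0.03 ]]
bed [[ 0.4495  0.0212  0.015 ]
 [ 0.4756 -0.1047  0.015 ]
 [ 0.7186 -0.0536  0.015 ]
 [ 0.69    0.07    0.015 ]]
[[-0.923  0.385 -0.001]
 [ 0.385  0.923 -0.001]
 [ 0.    -0.001 -1.   ]]
cam in tool [ 0.07696047  0.00046797 -0.17513314] [[ 0.     0.953  0.304]
 [ 1.    -0.     0.001]
 [ 0.001  0.304 -0.953]]
```

>>> apply_moves:
  plan:
    - {"translation":[-0.02,-0.01,0],"angular":[0,0,0],"hand":0.085}
    - {"translation":[-0.045,-0.021,0],"angular":[0,0,0],"hand":0.085}
    - {"translation":[-0.045,-0.021,0],"angular":[0,0,0],"hand":0.085}
    - {"translation":[-0.045,-0.021,0],"angular":[0,0,0],"hand":0.085}
    - {"translation":[-0.045,-0.021,0],"angular":[0,0,0],"hand":0.085}
    - {"translation":[-0.045,-0.021,0],"angular":[0,0,0],"hand":0.085}
    - {"translation":[-0.045,-0.021,0],"angular":[0,0,0],"hand":0.085}
    - {"translation":[-0.041,-0.021,0],"angular":[0,0,0],"hand":0.085}

```text
time_s: 1.15
eef_pos: [0.4672, 0.2571, 0.1968]
eef_rot: [-0.0, 0.196, 0.981, -0.0]
wrist_force: [-0.3, -0.1, -0.7]
opening: 0.995
```

>>> apply_moves:
  plan:
    - {"translation":[0,0,0],"angular":[0,0,0.16],"hand":0.085}
    - {"translation":[0,0,0],"angular":[0,0,0.16],"hand":0.085}
    - {"translation":[0,0,0],"angular":[0,0,0.16],"hand":0.085}
    - {"translation":[0,0,0],"angular":[0,0,0.16],"hand":0.085}
    - {"translation":[0,0,0],"angular":[0,0,0.16],"hand":0.085}
    - {"translation":[0,0,0],"angular":[0,0,0.16],"hand":0.085}
    - {"translation":[0,0,0],"angular":[0,0,0.16],"hand":0.085}
    - {"translation":[0,0,0],"angular":[0,0,0],"hand":0.085}

```text
time_s: 2.15
eef_pos: [0.4661, 0.2585, 0.1967]
eef_rot: [-0.0, 0.687, 0.727, -0.0]
wrist_force: [-0.1, 0.1, 0.1]
opening: 0.995
```

```bash
python3 - <<'E'
from h import *
save('wrist','pics/wrist1.png'); save('scene','pics/scene1.png')
o=ctrl.get_obs(); print(o['time_s'],o['eef_pos'],rot(o['eef_rot']).as_matrix().round(4),o['q'].round(3))
E
```

```text
2.25 [0.46614605 0.25852349 0.19678907] [[-5.920e-02  9.982e-01 -4.000e-04]
 [ 9.982e-01  5.920e-02 -1.000e-04]
 [-1.000e-04 -4.000e-04 -1.000e+00]] [0.284 0.087 1.712 0.    1.342 0.224]
```

View pics/wrist1.png

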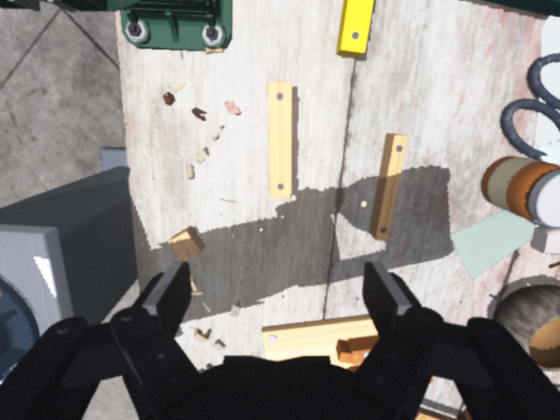

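The wrist view shows the mid rail at columns 268–291, rows 82–198, with holes near (280,96) and (281,187). The thin rail is at (390,187) and the yellow look-alike at (355,25).

```bash
python3 - <<'E'
from h import *
c=load('pics/wrist1.png'); im=c['img']
hsv=cv2.cvtColor(im,cv2.COLOR_RGB2HSV)
for name,(x0,y0,x1,y1) in dict(mid=(255,70,305,210),thin=(365,125,415,250)).items():
    m=cv2.inRange(hsv,(8,70,60),(30,255,255)); z=np.zeros_like(m); z[y0:y1,x0:x1]=m[y0:y1,x0:x1]
    ct=max(cv2.findContours(z,0,1)[0],key=cv2.contourArea); r=cv2.minAreaRect(ct); print(name,r)
    P=onplane(c,cv2.boxPoints(r),0.03); print(P.round(4),P.mean(0).round(4),[np.linalg.norm(P[i]-P[i-1]).round(4) for i in range(4)])
h=onplane(c,[(280,96.5),(281,187)],0.03); print(h,h.mean(0), np.linalg.norm(h[0]-h[1]))
g=cv2.resize(im[70:210,250:420,::-1],None,fx=4,fy=4,interpolation=cv2.INTER_CUBIC); cv2.imwrite('pics/crop2.png',g)
E
```

```text
mid ((280.6777648925781, 147.498046875), (97.07177734375, 6.277390480041504), 89.36341094970703)
[[0.4623 0.3489 0.03  ]
 [0.4691 0.3494 0.03  ]
 [0.4773 0.2412 0.03  ]
 [0.4699 0.2407 0.03  ]] [0.4696 0.295  0.03  ] [np.float64(0.1085), np.float64(0.0068), np.float64(0.1085), np.float64(0.0074)]
thin ((387.56396484375, 186.6479949951172), (21.197925567626953, 107.15238189697266), 10.30484676361084)
[[0.5838 0.1939 0.03  ]
 [0.5864 0.3216 0.03  ]
 [0.6106 0.319  0.03  ]
 [0.6108 0.1902 0.03  ]] [0.5979 0.2562 0.03  ] [np.float64(0.0272), np.float64(0.1278), np.float64(0.0244), np.float64(0.1288)]
[[0.46538494 0.35167601 0.03      ]
 [0.47264003 0.25186593 0.03      ]] [0.46901248 0.30177097 0.03      ] 0.10007341789275338
```

View pics/crop2.png

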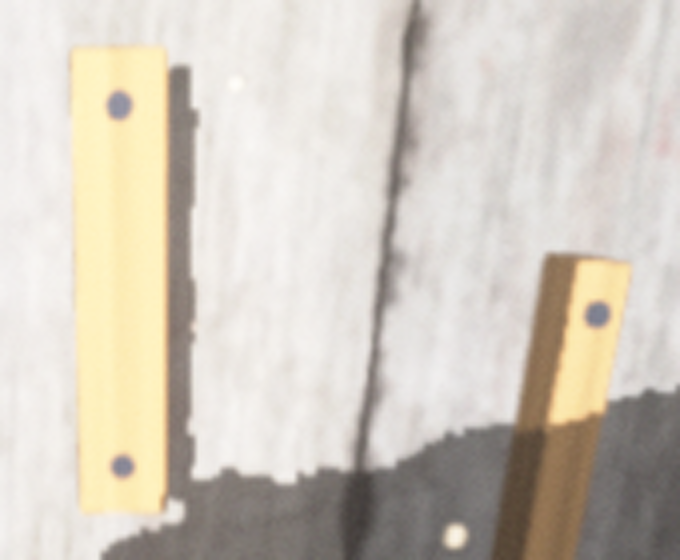

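The 26 mm width is confirmed (100 mm between holes = 90.4 px; width = 23.7 px). The centre is about (0.468,0.301) and the axis is already aligned with the tool. I'll grasp 40 mm back of the middle, on the −y end, so the fingers stay clear of the cheeks.

>>> apply_moves:
  plan:
    - {"translation":[0.0025,0.0045,0.02],"angular":[0,0,0],"hand":0.085}
    - {"translation":[0,0,0.04],"angular":[0,0,0],"hand":0.085}
    - {"translation":[0,0,0.04],"angular":[0,0,0],"hand":0.085}
    - {"translation":[0,0,0.04],"angular":[0,0,0],"hand":0.085}
    - {"translation":[0,0,0.03],"angular":[0,0,0],"hand":0.085}
    - {"translation":[0,0,0.012],"angular":[0,0,0],"hand":0.085}
    - {"translation":[0,0,0.009],"angular":[0,0,0],"hand":0.085}
    - {"translation":[0,0,0],"angular":[0,0,0],"hand":0.085}

```text
time_s: 3.25
eef_pos: [0.4709, 0.2614, 0.0063]
eef_rot: [0.0, 0.687, 0.727, 0.0]
wrist_force: [0.5, 0.2, 0.0]
opening: 0.996
```

>>> apply_moves:
  plan:
    - {"translation":[0,0,0],"angular":[0,0,0],"hand":0.02}
    - {"translation":[0,0,0],"angular":[0,0,0],"hand":0.0}
    - {"translation":[0,0,0],"angular":[0,0,0],"hand":0.0}
    - {"translation":[0,0,0],"angular":[0,0,0],"hand":0.0}
    - {"translation":[0,0,0],"angular":[0,0,0],"hand":0.0}
    - {"translation":[0,0,0],"angular":[0,0,0],"hand":0.0}

```text
time_s: 4.0
eef_pos: [0.4706, 0.2613, 0.006]
eef_rot: [-0.0, 0.687, 0.727, -0.0]
wrist_force: [0.1, 0.5, -0.2]
opening: 0.001
```

```bash
python3 - <<'E'
from h import *
save('wrist','pics/wrist2.png')
o=ctrl.get_obs(); print(o['time_s'],o['eef_pos'],rot(o['eef_rot']).as_matrix().round(4),o['wrist_force'],o['opening'])
E
```

```text
4.05 [0.47062218 0.26130933 0.0059482 ] [[-5.600e-02  9.984e-01 -1.000e-04]
 [ 9.984e-01  5.600e-02  0.000e+00]
 [ 0.000e+00 -1.000e-04 -1.000e+00]] [ 0.44814953 -0.48601529 -0.33734249] -0.0008819085389064431
```

View pics/wrist2.png

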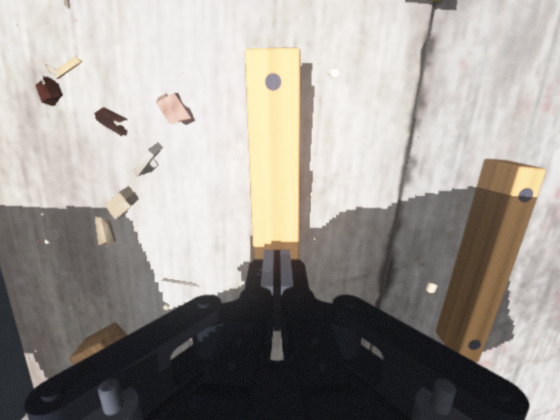

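```bash
python3 - <<'E'
from h import *
c=load('pics/wrist2.png');o=ctrl.get_obs()
T=rot(o['eef_rot']);print('tcp',proj(c,o['eef_pos']),'grasp',proj(c,o['eef_pos']+T.apply([0,0,-.019])))
P=onplane(c,[(247,48),(300,48),(273,82),(254,244),(298,244)],0.03);print(P)
print(onplane(c,[(254,258),(298,258)],0.0))
save('side','pics/side2.png');save('scene','pics/scene2.png')
im=cv2.imread('pics/scene2.png'); cv2.imwrite('pics/crop3.png',cv2.resize(im[130:230,130:280],None,fx=5,fy=5,interpolation=cv2.INTER_CUBIC))
E
```

```text
tcp [[274.92272433 239.65388369]] grasp [[274.75656717 253.13364277]]
[[0.45227481 0.366082   0.03      ]
 [0.47640898 0.36742776 0.03      ]
 [0.46488553 0.35219366 0.03      ]
 [0.45879364 0.26873787 0.03      ]
 [0.48300295 0.27009802 0.03      ]]
[[0.45744326 0.24448401 0.        ]
 [0.48692957 0.24614099 0.        ]]
```

View pics/crop3.png

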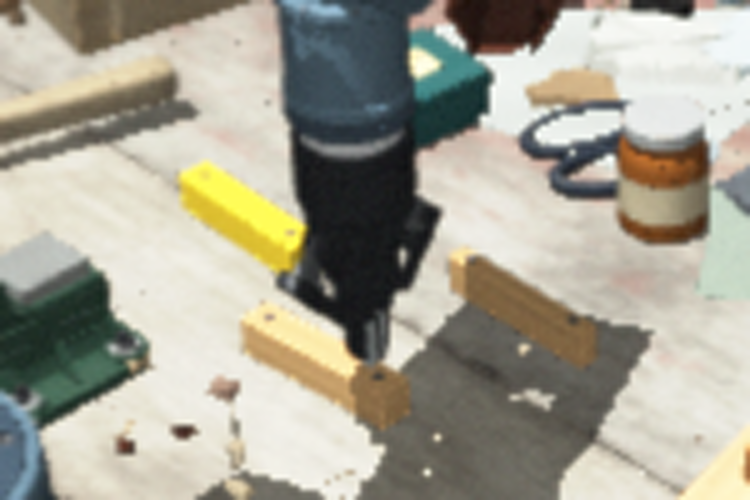

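```bash
python3 - <<'E'
from h import *
c=load('pics/scene2.png');o=ctrl.get_obs();p=o['eef_pos']
for dz in [0,.015,.03,.045,.08]:
    a=proj(c,p+[0,0,dz])[0]; print(dz,a,(a-130)*5)
c=load('pics/side2.png')
im=cv2.imread('pics/side2.png'); a=proj(c,p)[0]; print('side',a)
cv2.imwrite('pics/crop4.png',cv2.resize(im[130:220,200:320],None,fx=6,fy=6,interpolation=cv2.INTER_CUBIC))
print((a-[200,130])*6)
w=cv2.imread('pics/wrist2.png');cv2.imwrite('pics/crop5.png',cv2.resize(w[180:380,180:370],None,fx=3,fy=3,interpolation=cv2.INTER_CUBIC))
E
```

```text
0 [204.21916768 209.25183457] [371.09583842 396.25917285]
0.015 [203.94168982 205.63291145] [369.70844909 378.16455727]
0.03 [203.66138029 201.97343067] [368.30690147 359.86715334]
0.045 [203.37819957 198.27275307] [366.89099784 341.36376535]
0.08 [202.70605192 189.47394559] [363.53025962 297.36972797]
side [250.59438141 189.42175447]
[303.56628847 356.53052682]
```

View pics/crop4.png

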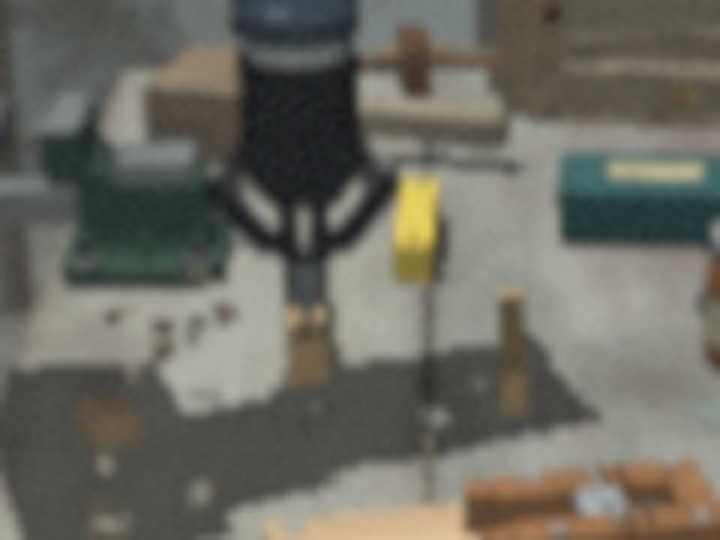

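View pics/crop5.png

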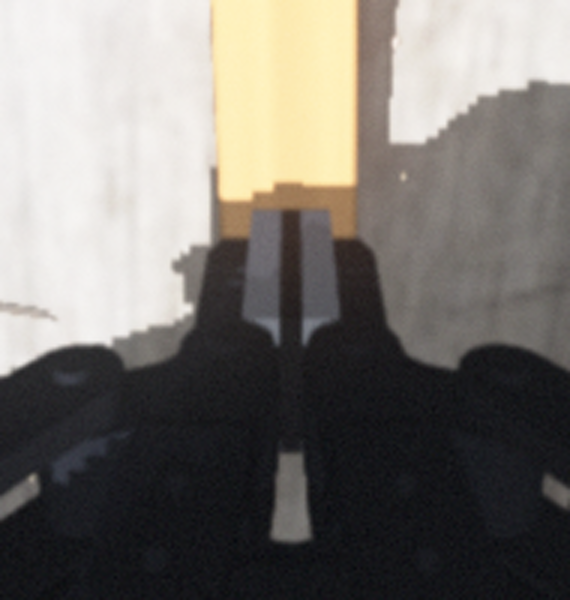

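```bash
python3 - <<'E'
from h import *
for f,rows in [('pics/wrist1.png',[90,110,140,170,190]),('pics/wrist2.png',[60,100,150,200,230])]:
    c=load(f); g=cv2.GaussianBlur(cv2.cvtColor(c['img'],cv2.COLOR_RGB2LAB)[:,:,2].astype(float),(1,5),0)
    for r in rows:
        row=g[r,235:315]; t=(row.max()+np.median(np.r_[row[:8]]))/2
        i=np.where(row>t)[0]; 
        def sub(a,b): return a+(t-row[a])/(row[b]-row[a])*(b-a)
        L=235+sub(i[0]-1,i[0]); Rr=235+sub(i[-1],i[-1]+1)
        P=onplane(c,[(L,r),(Rr,r)],.03); print(f,r,round(L,2),round(Rr,2),'w',np.linalg.norm(P[0]-P[1]).round(4),P[:,:2].round(4).tolist())
print(load('pics/wrist2.png')['eye'],ctrl.get_obs()['q'])
E
```

```text
pics/wrist1.png 90 267.32 291.88 w 0.0262 [[0.4515, 0.3575], [0.4777, 0.359]]
pics/wrist1.png 110 268.0 291.62 w 0.0257 [[0.4532, 0.3371], [0.4788, 0.3385]]
pics/wrist1.png 140 268.38 291.8 w 0.0262 [[0.4552, 0.305], [0.4813, 0.3065]]
pics/wrist1.png 170 268.68 291.79 w 0.0266 [[0.4572, 0.2711], [0.4838, 0.2727]]
pics/wrist1.png 190 269.28 291.64 w 0.0263 [[0.4591, 0.2475], [0.4853, 0.249]]
pics/wrist2.png 60 244.88 299.73 w 0.0253 [[0.4515, 0.361], [0.4767, 0.3624]]
pics/wrist2.png 100 246.38 299.94 w 0.0255 [[0.4526, 0.3435], [0.4781, 0.3449]]
pics/wrist2.png 150 248.45 299.53 w 0.0255 [[0.4543, 0.3199], [0.4798, 0.3213]]
pics/wrist2.png 200 250.44 299.32 w 0.0257 [[0.4561, 0.2939], [0.4817, 0.2953]]
pics/wrist2.png 230 251.71 298.84 w 0.0256 [[0.4573, 0.277], [0.4828, 0.2784]]
[0.46728309 0.33914913 0.18119752] [2.86223558e-01 3.55968550e-01 1.82532931e+00 7.54014528e-06
 9.60464794e-01 2.30221809e-01]
```

>>> apply_moves:
  plan:
    - {"translation":[0,0,-0.03],"angular":[0,0,0],"hand":0.0}
    - {"translation":[0,0,-0.03],"angular":[0,0,0],"hand":0.0}
    - {"translation":[0,0,0],"angular":[0,0,0],"hand":0.0}

```text
time_s: 4.53
eef_pos: [0.4728, 0.262, 0.0685]
eef_rot: [0.001, 0.687, 0.727, 0.002]
wrist_force: [0.3, 0.1, -1.0]
opening: -0.003
```

```bash
python3 - <<'E'
from h import *
o=ctrl.get_obs();p=o['eef_pos'];print(o['time_s'],p,o['opening'],o['wrist_force'])
c=save('scene','pics/scene3.png');w=save('wrist','pics/wrist3.png')
im=cv2.imread('pics/scene3.png'); A=cv2.resize(im[140:225,160:250],None,fx=5,fy=5,interpolation=cv2.INTER_CUBIC)
for dz,col in [(0,(0,0,255)),(.019,(0,255,0)),(-.06,(255,0,0))]:
    a=(proj(c,p+[0,0,dz])[0]-[160,140])*5; cv2.circle(A,tuple(int(v) for v in a),4,col,1)
B=cv2.imread('pics/wrist3.png')[60:360,150:400]
for dz,col in [(0,(0,0,255)),(.019,(0,255,0))]:
    a=proj(w,p+[0,0,dz])[0]-[150,60]; cv2.circle(B,tuple(int(v) for v in a),3,col,1)
O=np.zeros((430,720,3),np.uint8);O[:425,:450]=A;O[:300,455:705]=B
cv2.imwrite('pics/crop6.png',O)
E
```

```text
4.525 [0.47280994 0.26198248 0.06849622] -0.003105621452495561 [ 0.31839984  0.12191899 -0.97534782]
```

View pics/crop6.png

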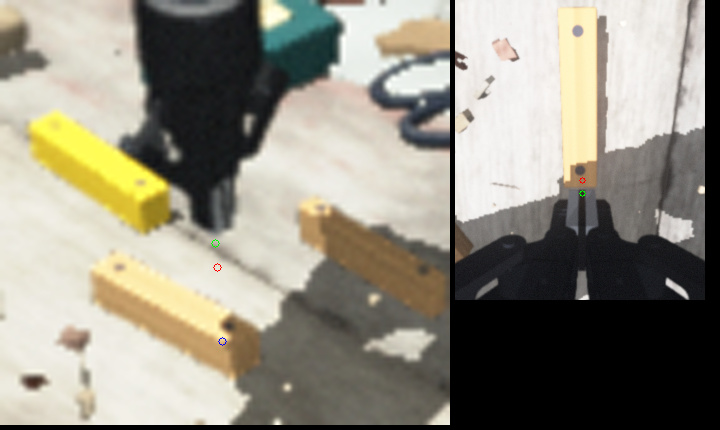

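```bash
python3 - <<'E'
from h import *
from scipy.optimize import least_squares
o=ctrl.get_obs();p=o['eef_pos']
c=load('pics/scene3.png');w=load('pics/wrist3.png')
for dz in np.arange(0,.05,.005): print(round(dz,3),(proj(c,p+[0,0,dz])[0]-[160,140])*5, proj(w,p+[0,0,dz])[0], proj(w,p+[0,0.011,dz])[0])
s=save('side','pics/side3.png'); im=cv2.imread('pics/side3.png')
A=cv2.resize(im[130:220,200:320],None,fx=6,fy=6,interpolation=cv2.INTER_CUBIC)
for dz in (0,.03): 
    a=(proj(s,p+[0,0,dz])[0]-[200,130])*6; print(a); cv2.circle(A,tuple(int(v) for v in a),4,(0,0,255),1)
cv2.imwrite('pics/crop7.png',A)
E
```

```text
0.0 [215.42710492 272.90197709] [273.32009715 239.33636884] [274.24457786 223.25919838]
0.005 [214.94695579 266.61797776] [273.25782787 242.59828835] [274.20495934 226.16673827]
0.01 [214.46515875 260.31023889] [273.19234503 246.02972269] [274.16325149 229.22864764]
0.015 [213.98170611 253.97863511] [273.12339523 249.64413838] [274.11928555 232.45748498]
0.02 [213.49659015 247.62304028] [273.05069794 253.45645533] [274.07287419 235.86720047]
0.025 [213.00980314 241.24332742] [272.97394179 257.48324644] [274.02380891 239.47333295]
0.03 [212.52133726 234.83936876] [272.8927803  261.74297078] [273.97185698 243.29324103]
0.035 [212.03118469 228.41103569] [272.80682684 266.25624688] [273.91675789 247.34637542]
0.04 [211.53933756 221.95819877] [272.71564865 271.04617436] [273.85821906 251.65460119]
0.045 [211.04578793 215.48072773] [272.61875993 276.13871399] [273.79591082 256.24258099]
[300.39481739 270.92483793]
[298.83826193 226.91266749]
```

View pics/crop7.png

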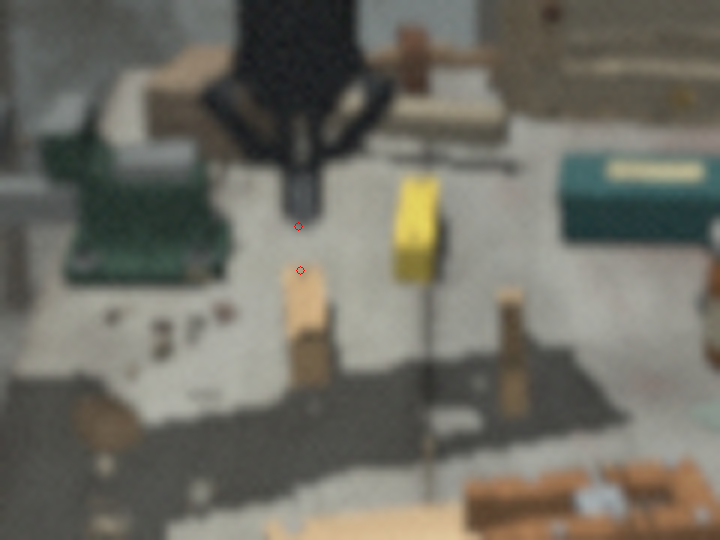

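Three views agree that the real finger tips sit about 33 mm above the reported TCP, and the rail is untouched. The arm's position in plan is right, so I'll open and go down further, watching the force.

>>> apply_moves:
  plan:
    - {"translation":[0,0,0],"angular":[0,0,0],"hand":0.085}
    - {"translation":[0,0,0],"angular":[0,0,0],"hand":0.085}
    - {"translation":[0,0,0],"angular":[0,0,0],"hand":0.085}
    - {"translation":[0,0,0],"angular":[0,0,0],"hand":0.085}
    - {"translation":[0,0,0.03],"angular":[0,0,0],"hand":0.085}
    - {"translation":[0,0,0.03],"angular":[0,0,0],"hand":0.085}
    - {"translation":[0,0,0.012],"angular":[0,0,0],"hand":0.085}
    - {"translation":[0,0,0.01],"angular":[0,0,0],"hand":0.085}
    - {"translation":[0,0,0],"angular":[0,0,0],"hand":0.085}

```text
time_s: 5.8
eef_pos: [0.4706, 0.2613, -0.0161]
eef_rot: [-0.0, 0.687, 0.727, -0.0]
wrist_force: [-0.4, 0.2, -0.2]
opening: 0.998
```

>>> apply_moves:
  plan:
    - {"translation":[0,0,0.005],"angular":[0,0,0],"hand":0.085}
    - {"translation":[0,0,0.004],"angular":[0,0,0],"hand":0.085}
    - {"translation":[0,0,0],"angular":[0,0,0],"hand":0.085}

```text
time_s: 6.18
eef_pos: [0.4705, 0.2613, -0.0251]
eef_rot: [-0.0, 0.687, 0.727, -0.0]
wrist_force: [-0.4, -0.3, -0.4]
opening: 0.996
```

```bash
python3 - <<'E'
from h import *
o=ctrl.get_obs();p=o['eef_pos'];print(o['time_s'],p,o['opening'],o['wrist_force'])
s=save('side','pics/side4.png');c=save('scene','pics/scene4.png')
A=cv2.resize(cv2.imread('pics/side4.png')[130:220,200:320],None,fx=4,fy=4,interpolation=cv2.INTER_CUBIC)
B=cv2.resize(cv2.imread('pics/scene4.png')[140:225,160:250],None,fx=3,fy=3,interpolation=cv2.INTER_CUBIC)
O=np.zeros((360,760,3),np.uint8);O[:360,:480]=A;O[:255,485:755]=B
cv2.imwrite('pics/crop8.png',O)
E
```

```text
6.175 [ 0.47051551  0.261263   -0.02512752] 0.9955543655845653 [-0.4208729  -0.30188222 -0.37112026]
```

View pics/crop8.png

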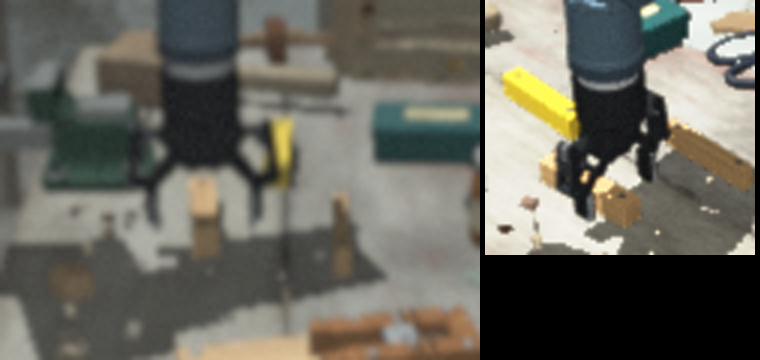

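The fingers now straddle the rail near its −y end. Closing.

>>> apply_moves:
  plan:
    - {"translation":[0,0,0],"angular":[0,0,0],"hand":0.0}
    - {"translation":[0,0,0],"angular":[0,0,0],"hand":0.0}
    - {"translation":[0,0,0],"angular":[0,0,0],"hand":0.0}
    - {"translation":[0,0,0],"angular":[0,0,0],"hand":0.0}
    - {"translation":[0,0,0],"angular":[0,0,0],"hand":0.0}
    - {"translation":[0,0,0],"angular":[0,0,0],"hand":0.0}

```text
time_s: 7.02
eef_pos: [0.471, 0.2614, -0.0247]
eef_rot: [0.0, 0.687, 0.727, 0.0]
wrist_force: [0.4, -0.4, 4.7]
opening: 0.291
```

```bash
python3 - <<'E'
from h import *
o=ctrl.get_obs();p=o['eef_pos'];print(o['time_s'],p,o['opening'],o['opening']*.0854,o['wrist_force'])
w=save('wrist','pics/wrist4.png')
E
```

```text
7.025 [ 0.47103802  0.26142182 -0.02469713] 0.29064816744699695 0.02482135349997354 [ 0.42076997 -0.36715919  4.72847139]
```

View pics/wrist4.png

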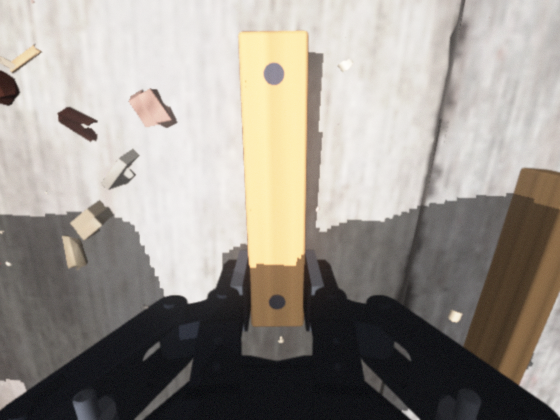

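Gripped at about 25 mm opening, so the width is right. Lift and carry to the front of the jig.

>>> apply_moves:
  plan:
    - {"translation":[0,0,-0.01],"angular":[0,0,0],"hand":0.0}
    - {"translation":[0,0,-0.03],"angular":[0,0,0],"hand":0.0}
    - {"translation":[0,0,-0.04],"angular":[0,0,0],"hand":0.0}
    - {"translation":[0,0,-0.04],"angular":[0,0,0],"hand":0.0}
    - {"translation":[0,0,-0.01],"angular":[0,0,0],"hand":0.0}
    - {"translation":[0,0,0],"angular":[0,0,0],"hand":0.0}

```text
time_s: 7.82
eef_pos: [0.4706, 0.2613, 0.105]
eef_rot: [0.0, 0.687, 0.727, 0.0]
wrist_force: [0.3, -0.3, -0.7]
opening: 0.292
```

>>> apply_moves:
  plan:
    - {"translation":[-0.02,-0.002,0],"angular":[0,0,0],"hand":0.0}
    - {"translation":[-0.035,-0.003,0],"angular":[0,0,0],"hand":0.0}
    - {"translation":[-0.035,-0.003,0],"angular":[0,0,0],"hand":0.0}
    - {"translation":[-0.035,-0.003,0],"angular":[0,0,0],"hand":0.0}
    - {"translation":[-0.035,-0.003,0],"angular":[0,0,0],"hand":0.0}
    - {"translation":[-0.035,-0.003,0],"angular":[0,0,0],"hand":0.0}
    - {"translation":[-0.035,-0.003,0],"angular":[0,0,0],"hand":0.0}
    - {"translation":[-0.035,-0.003,0],"angular":[0,0,0],"hand":0.0}
    - {"translation":[-0.038,-0.006,0],"angular":[0,0,0],"hand":0.0}

```text
time_s: 8.95
eef_pos: [0.4568, -0.0443, 0.1033]
eef_rot: [-0.001, 0.687, 0.727, -0.001]
wrist_force: [0.3, 0.5, -1.4]
opening: 0.289
```

>>> apply_moves:
  plan:
    - {"translation":[0,0,0],"angular":[0,0,0.1],"hand":0.0}
    - {"translation":[0,0,0],"angular":[0,0,0.16],"hand":0.0}
    - {"translation":[0,0,0],"angular":[0,0,0.16],"hand":0.0}
    - {"translation":[0,0,0],"angular":[0,0,0.16],"hand":0.0}
    - {"translation":[0,0,0],"angular":[0,0,0.16],"hand":0.0}
    - {"translation":[0,0,0],"angular":[0,0,0.16],"hand":0.0}
    - {"translation":[0,0,0],"angular":[0,0,0.16],"hand":0.0}
    - {"translation":[0,0,0],"angular":[0,0,0.16],"hand":0.0}
    - {"translation":[0,0,0],"angular":[0,0,0.16],"hand":0.0}
    - {"translation":[0,0,0],"angular":[0,0,0.04],"hand":0.0}

```text
time_s: 10.2
eef_pos: [0.4567, -0.0431, 0.1031]
eef_rot: [-0.001, 0.995, 0.102, -0.002]
wrist_force: [-0.1, 0.4, -0.7]
opening: 0.29
```

>>> apply_moves:
  plan:
    - {"translation":[0,0,0],"angular":[0,0,0],"hand":0.0}
    - {"translation":[0,0,0],"angular":[0,0,0],"hand":0.0}

```text
time_s: 10.45
eef_pos: [0.4578, -0.043, 0.1041]
eef_rot: [-0.0, 0.995, 0.103, -0.001]
wrist_force: [-0.1, 0.1, -0.2]
opening: 0.292
```

```bash
python3 - <<'E'
from h import *
o=ctrl.get_obs();p=o['eef_pos'];print(o['time_s'],p,rot(o['eef_rot']).as_matrix().round(4),o['opening'],o['wrist_force'],o['q'].round(3))
w=save('wrist','pics/wrist5.png');save('side','pics/side5.png');save('scene','pics/scene5.png')
E
```

```text
10.45 [ 0.45776095 -0.04301893  0.10411677] [[ 9.786e-01  2.058e-01 -1.700e-03]
 [ 2.058e-01 -9.786e-01  5.000e-04]
 [-1.600e-03 -8.000e-04 -1.000e+00]] 0.2924617154295074 [-0.11047456  0.13549674 -0.22374823] [-0.353  0.033  1.972 -0.     1.138  1.011]
```

View pics/wrist5.png

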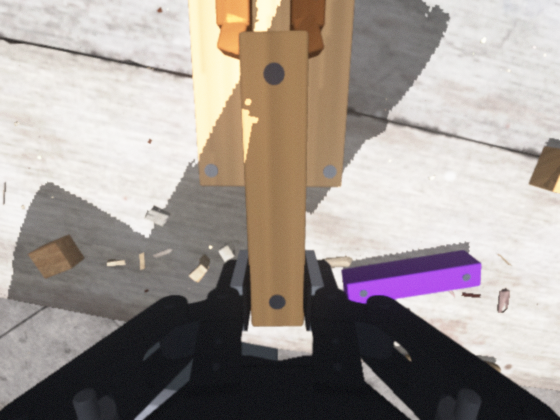

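View pics/side5.png

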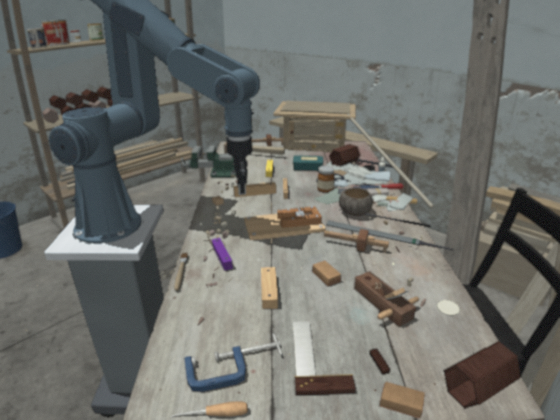

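The rail is still held as gripped, with holes at (274,74) and (277,302). The bed's front corners are at about (202,186) and (341,186), with the cheeks ahead. I'll measure rail and jig in this one view.

```bash
cat > meas.py <<'E'
from h import *
o=ctrl.get_obs();p=o['eef_pos'];T=rot(o['eef_rot'])
E
python3 - <<'E'
from meas import *
w=load('pics/wrist5.png'); im=w['img']
zt=p[2]+.0547
h=onplane(w,[(274,74),(277.3,302)],zt); m=h.mean(0); d=h[0]-h[1]; print('rail c',m,'len',np.linalg.norm(d),'yaw',np.arctan2(d[1],d[0]),'tool yaw',np.arctan2(T.as_matrix()[1,0],T.as_matrix()[0,0]),'rel',T.inv().apply(m-p))
P=onplane(w,[(201.5,186.5),(341.5,186.5),(190,1),(353,1),(211,171),(329,171)],.015);print(P.round(4))
u=P[2]-P[0];v=P[3]-P[1];print('ang',np.arctan2(u[1],u[0]),np.arctan2(v[1],v[0]),'front w',np.linalg.norm(P[0]-P[1]),'perp',np.arctan2(*(P[0]-P[1])[1::-1])-np.pi/2)
a=.5*(np.arctan2(u[1],u[0])+np.arctan2(v[1],v[0]))
print('origin',(P[0]+P[1])/2+.11*np.array([np.cos(a),np.sin(a),0]), 'from screws ang',np.arctan2(*(P[4]-P[5])[1::-1])-np.pi/2)
cv2.imwrite('pics/crop9.png',cv2.resize(im[0:200,170:370,::-1],None,fx=3,fy=3,interpolation=cv2.INTER_CUBIC))
E
```

```text
rail c [ 0.49992899 -0.03412814  0.15940228] len 0.09830129941109689 yaw 0.22046379243619998 tool yaw 0.20708474498476487 rel [ 4.24453381e-02 -8.87629076e-05 -5.47220258e-02]
[[ 0.4574  0.0261  0.015 ]
 [ 0.4835 -0.0981  0.015 ]
 [ 0.6016  0.055   0.015 ]
 [ 0.6273 -0.0678  0.015 ]
 [ 0.4733  0.0196  0.015 ]
 [ 0.4949 -0.0833  0.015 ]]
ang 0.1976969175148717 0.20754240326738668 front w 0.12689424434988356 perp 0.20712583393220618
origin [ 0.57819244 -0.01386509  0.015     ] from screws ang 0.20704106948679568
```

View pics/crop9.png

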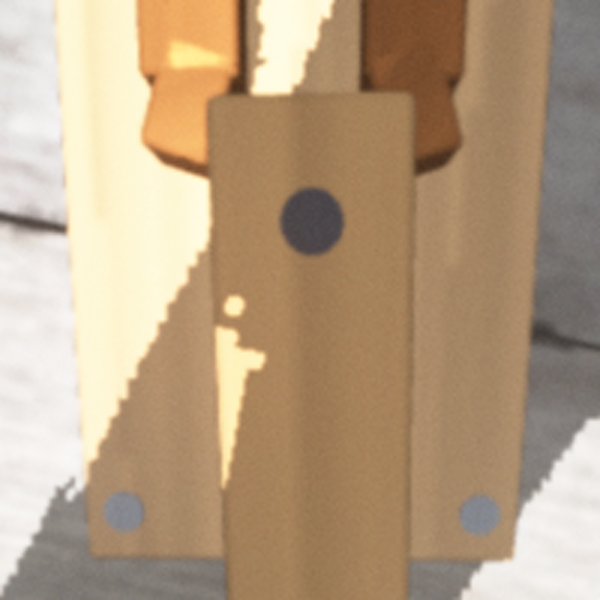

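>>> apply_moves:
  plan:
    - {"translation":[-0.004,0,0.02],"angular":[0,0,0],"hand":0.0}
    - {"translation":[0,0,0.03],"angular":[0,0,0],"hand":0.0}
    - {"translation":[0,0,0.03],"angular":[0,0,0],"hand":0.0}
    - {"translation":[0,0,0.015],"angular":[0,0,0],"hand":0.0}
    - {"translation":[0,0,0.008],"angular":[0,0,0],"hand":0.0}
    - {"translation":[0,0,0],"angular":[0,0,0],"hand":0.0}
    - {"translation":[0,0,0],"angular":[0,0,0],"hand":0.0}

```text
time_s: 11.48
eef_pos: [0.4556, -0.044, 0.0029]
eef_rot: [0.0, 0.995, 0.103, 0.001]
wrist_force: [1.3, -0.1, -1.3]
opening: 0.289
```

```bash
python3 - <<'E'
from meas import *
print(o['time_s'],p,o['wrist_force'],o['opening'])
w=save('wrist','pics/wrist6.png');save('side','pics/side6.png');save('scene','pics/scene6.png')
im=cv2.imread('pics/scene6.png'); s=cv2.imread('pics/side6.png')
O=np.zeros((300,800,3),np.uint8);O[:300,:360]=cv2.resize(im[190:265,245:335],None,fx=4,fy=4,interpolation=cv2.INTER_CUBIC);O[:300,365:785]=cv2.resize(s[170:245,230:335],None,fx=4,fy=4,interpolation=cv2.INTER_CUBIC)
cv2.imwrite('pics/crop10.png',O)
E
```

```text
11.475 [ 0.45563829 -0.04396059  0.00287284] [ 1.30663912 -0.09853554 -1.26383518] 0.288562742952117
```

View pics/wrist6.png

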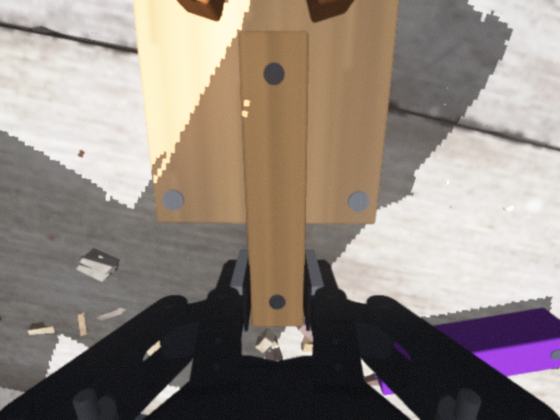

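View pics/crop10.png

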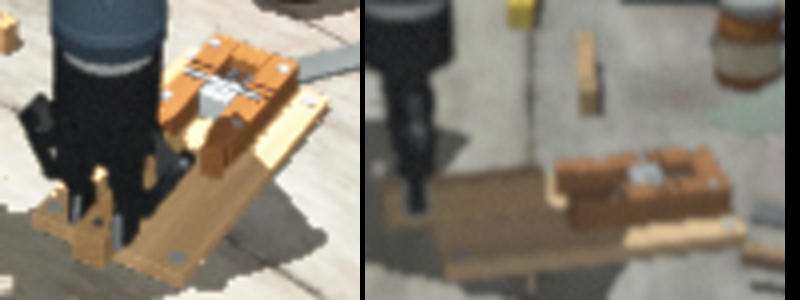

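```bash
cat > rel.py <<'E'
from meas import *
def rel(w,holes,corn,zt,screws=None):
    h=onplane(w,holes,zt);m=h.mean(0);d=h[0]-h[1];ry=np.arctan2(d[1],d[0])
    P=onplane(w,corn,.015);u=P[2]-P[0];v=P[3]-P[1]
    print('len',np.linalg.norm(d).round(4),'rail c',m.round(4),'rail yaw',ry.round(4),'front w',np.linalg.norm(P[0]-P[1]).round(4))
    a=np.mean([np.arctan2(u[1],u[0]),np.arctan2(v[1],v[0])])
    print('edge ang',np.arctan2(u[1],u[0]).round(4),np.arctan2(v[1],v[0]).round(4),'front ang',(np.arctan2(*(P[0]-P[1])[1::-1])-np.pi/2).round(4))
    a=ry-0.0 if False else a
    ex=np.array([np.cos(a),np.sin(a)]);ey=np.array([-ex[1],ex[0]])
    og=((P[0]+P[1])/2)[:2]+.11*ex
    print('origin',og.round(4)); r=m[:2]-og
    print('rail in jig x,y',(r@ex).round(4),(r@ey).round(4),'dyaw',(ry-a).round(4))
    if screws is not None:
        S=onplane(w,screws,.015);s=(S[0]+S[1])/2; print('screw-mid lateral vs front-mid',(s[:2]-og)@ey)
E
python3 - <<'E'
from rel import *
w=load('pics/wrist6.png')
rel(w,[(274,73.5),(277.3,302)],[(157,222),(376.5,222),(136.5,10),(397.5,10)],p[2]+.0547,[(173,201),(358,201)])
cv2.imwrite('pics/crop11.png',cv2.resize(w['img'][0:240,120:420,::-1],None,fx=2.5,fy=2.5,interpolation=cv2.INTER_CUBIC))
E
```

```text
len 0.0991 rail c [ 0.4975 -0.0351  0.0574] rail yaw 0.2201 front w 0.1278
edge ang 0.1859 0.2076 front ang 0.2063
origin [ 0.5796 -0.0135]
rail in jig x,y -0.0847 -0.0051 dyaw 0.0234
screw-mid lateral vs front-mid 0.0007110466702800741
```

View pics/crop11.png

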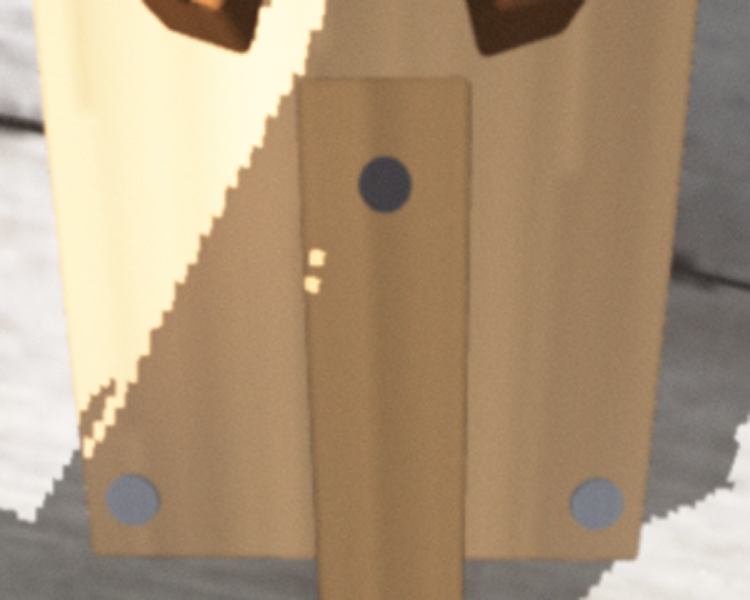

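```bash
python3 - <<'E'
from rel import *
w=load('pics/wrist6.png'); zt=p[2]+.0547
N=onplane(w,[(218.8,20.8),(313.2,22)],.015);print('nose',N,np.linalg.norm(N[0]-N[1]),N.mean(0))
F=onplane(w,[(240,31.8),(308,31.8)],zt);print('railfront',F,np.linalg.norm(F[0]-F[1]),F.mean(0))
a=.2;ex=np.array([np.cos(a),np.sin(a)]);ey=np.array([-ex[1],ex[0]])
d=(F.mean(0)-N.mean(0))[:2];print('front rel nose',d@ex,d@ey)
B=onplane(w,[(157,222),(376.5,222)],.015).mean(0);d=(N.mean(0)-B)[:2];print('jig axis yaw from front mid to nose mid',np.arctan2(d[1],d[0]),np.linalg.norm(d))
E
```

```text
nose [[ 0.56838771  0.00789431  0.015     ]
 [ 0.57719948 -0.03679361  0.015     ]] 0.04554841079809684 [ 0.5727936  -0.01444965  0.015     ]
railfront [[ 0.55707618 -0.00941015  0.05742835]
 [ 0.56210835 -0.03335614  0.05742835]] 0.024469032828264445 [ 0.55959226 -0.02138315  0.05742835]
front rel nose -0.01431566003756204 -0.0041725886547968865
jig axis yaw from front mid to nose mid 0.200908484418375 0.1031286412060273
```

>>> apply_moves:
  plan:
    - {"translation":[0,-0.006,0],"angular":[0,0,0.019],"hand":0.0}
    - {"translation":[0,0,0.005],"angular":[0,0,0],"hand":0.0}
    - {"translation":[0,0,0.004],"angular":[0,0,0],"hand":0.0}
    - {"translation":[0,0,0],"angular":[0,0,0],"hand":0.0}
    - {"translation":[0,0,0],"angular":[0,0,0],"hand":0.0}

```text
time_s: 12.25
eef_pos: [0.4535, -0.0378, -0.0071]
eef_rot: [-0.0, 0.996, 0.094, -0.0]
wrist_force: [-0.1, 0.1, -0.1]
opening: 0.289
```

```bash
python3 - <<'E'
from rel import *
print(o['time_s'],p,o['wrist_force'],o['opening'])
w=save('wrist','pics/wrist7.png')
cv2.imwrite('pics/crop12.png',cv2.resize(w['img'][0:260,120:420,::-1],None,fx=2.2,fy=2.2,interpolation=cv2.INTER_CUBIC))
E
```

```text
12.25 [ 0.45350838 -0.03784335 -0.00710242] [-0.09981551  0.1222868  -0.10362793] 0.2892199861048061
```

View pics/crop12.png

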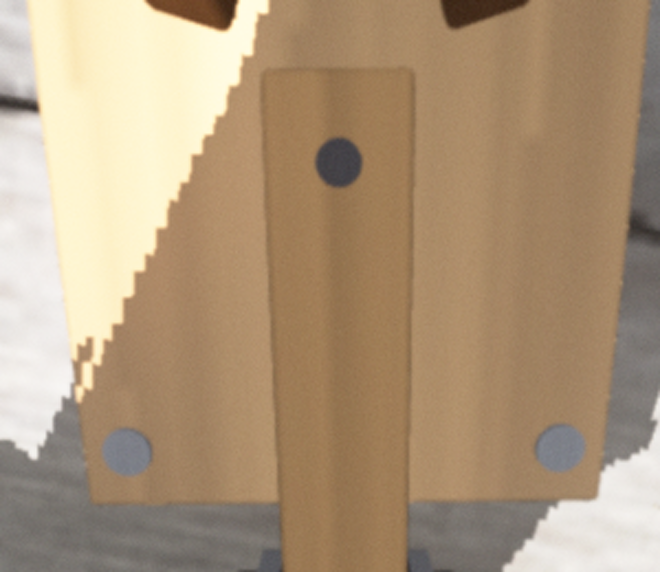

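```bash
python3 - <<'E'
from rel import *
w=load('pics/wrist7.png'); zt=p[2]+.0547; f=lambda *q:[(np.array(x)/2.2+[120,0]) for x in q]
N=onplane(w,f((225,30),(452,28)),.015)
F=onplane(w,f((262,70),(413,70)),zt)
B=onplane(w,f((92,502),(597,499)),.015)
print(np.linalg.norm(N[0]-N[1]),np.linalg.norm(F[0]-F[1]),np.linalg.norm(B[0]-B[1]))
d=(N.mean(0)-B.mean(0))[:2];a=np.arctan2(d[1],d[0]);print('jig yaw',a,np.arctan2(*(B[0]-B[1])[1::-1])-np.pi/2,np.arctan2(*(N[0]-N[1])[1::-1])-np.pi/2)
ex=np.array([np.cos(a),np.sin(a)]);ey=np.array([-ex[1],ex[0]])
h=onplane(w,[np.array(f((338.5,161.5))[0]),(277.3,302)],zt);r=(h[0]-h[1]);print('rail yaw',np.arctan2(r[1],r[0]),np.linalg.norm(r))
for n,q in [('front',F.mean(0)),('hole',h[0]),('c',h.mean(0))]:
    e=(q-N.mean(0))[:2];print(n,e@ex,e@ey)
print(p)
E
```

```text
0.0464032947686756 0.02461405460421028 0.1263267881395406
jig yaw 0.1996087241626994 0.19374679294035513 0.19560540459322584
rail yaw 0.20146790304581233 0.09891608598139574
front -0.015105150278406455 0.00012810887719615972
hole -0.02904505296453625 0.00016272606056272245
c -0.07850301047825546 7.077476440666143e-05
[ 0.45358514 -0.03789265 -0.00699617]
```

Rail and channel now line up, to 0.1 mm laterally and about 0.002 rad in yaw, with the front end about 15 mm short of the cheek noses. Lower to just touch, then slide in.

>>> apply_moves:
  plan:
    - {"translation":[0,0,0.001],"angular":[0,0,0],"hand":0.0}
    - {"translation":[0,0,0.001],"angular":[0,0,0],"hand":0.0}
    - {"translation":[0,0,0],"angular":[0,0,0],"hand":0.0}

```text
time_s: 12.68
eef_pos: [0.4534, -0.0378, -0.0091]
eef_rot: [-0.0, 0.996, 0.094, -0.0]
wrist_force: [0.4, -0.2, -0.9]
opening: 0.291
```

>>> apply_moves:
  plan:
    - {"translation":[0,0,0.0005],"angular":[0,0,0],"hand":0.0}
    - {"translation":[0,0,0],"angular":[0,0,0],"hand":0.0}

```text
time_s: 12.92
eef_pos: [0.4535, -0.0378, -0.0095]
eef_rot: [0.0, 0.996, 0.094, -0.0]
wrist_force: [0.3, -0.7, -0.4]
opening: 0.29
```

```bash
python3 - <<'E'
from rel import *
print(o['time_s'],p,o['wrist_force'],o['torque'])
E
```

```text
12.925 [ 0.45351733 -0.03779625 -0.00951183] [ 0.29384109 -0.72164018 -0.35143667] [-0.00142998  0.02624504 -0.04902208]
```

>>> apply_moves:
  plan:
    - {"translation":[0.006,0,0],"angular":[0,0,0],"hand":0.0}
    - {"translation":[0.008,0,0],"angular":[0,0,0],"hand":0.0}
    - {"translation":[0.008,0,0],"angular":[0,0,0],"hand":0.0}
    - {"translation":[0.008,0,0],"angular":[0,0,0],"hand":0.0}
    - {"translation":[0.008,0,0],"angular":[0,0,0],"hand":0.0}
    - {"translation":[0.006,0,0],"angular":[0,0,0],"hand":0.0}
    - {"translation":[0,0,0],"angular":[0,0,0],"hand":0.0}

```text
time_s: 13.8
eef_pos: [0.4972, -0.0296, -0.0095]
eef_rot: [0.0, 0.996, 0.094, 0.0]
wrist_force: [-0.2, 0.6, -1.5]
opening: 0.287
```

```bash
python3 - <<'E'
from rel import *
print(o['time_s'],p,o['wrist_force'],o['torque'])
w=save('wrist','pics/wrist8.png');c=save('scene','pics/scene8.png')
O=np.zeros((480,800,3),np.uint8);O[:440,:420]=cv2.resize(w['img'][0:220,170:380,::-1],None,fx=2,fy=2,interpolation=cv2.INTER_CUBIC);O[:300,425:785]=cv2.resize(c['img'][190:265,245:335,::-1],None,fx=4,fy=4,interpolation=cv2.INTER_CUBIC)
cv2.imwrite('pics/crop13.png',O)
E
```

```text
13.8 [ 0.49719934 -0.02955609 -0.00950449] [-0.16538408  0.63055316 -1.49310523] [0.05952705 0.04562697 0.04692353]
```

View pics/crop13.png

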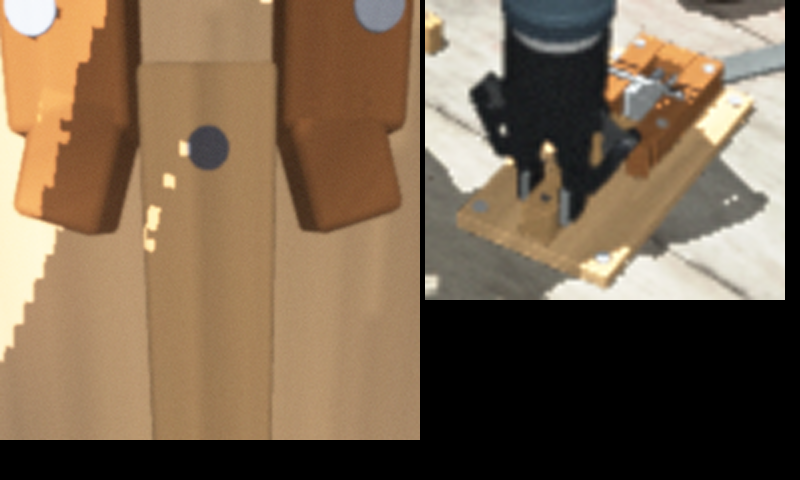

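>>> apply_moves:
  plan:
    - {"translation":[0.004,0.0005,0],"angular":[0,0,0],"hand":0.0}
    - {"translation":[0.006,0,0],"angular":[0,0,0],"hand":0.0}
    - {"translation":[0.006,0,0],"angular":[0,0,0],"hand":0.0}
    - {"translation":[0.006,0,0],"angular":[0,0,0],"hand":0.0}
    - {"translation":[0.003,0,0],"angular":[0,0,0],"hand":0.0}
    - {"translation":[0,0,0],"angular":[0,0,0],"hand":0.0}

```text
time_s: 14.65
eef_pos: [0.5216, -0.0254, -0.0096]
eef_rot: [0.0, 0.996, 0.094, -0.0]
wrist_force: [-0.2, -1.0, -1.7]
opening: 0.291
```

```bash
python3 - <<'E'
from rel import *
print(o['time_s'],p,o['wrist_force'],o['torque'])
w=save('wrist','pics/wrist9.png');c=save('scene','pics/scene9.png')
O=np.zeros((480,800,3),np.uint8);O[:440,:420]=cv2.resize(w['img'][0:220,170:380,::-1],None,fx=2,fy=2,interpolation=cv2.INTER_CUBIC);O[:300,425:785]=cv2.resize(c['img'][190:265,245:335,::-1],None,fx=4,fy=4,interpolation=cv2.INTER_CUBIC)
cv2.imwrite('pics/crop14.png',O)
E
```

```text
14.65 [ 0.52155806 -0.02535658 -0.00956284] [-0.24630928 -0.9632274  -1.67056108] [-0.09673082  0.03995317 -0.02973905]
```

View pics/crop14.png

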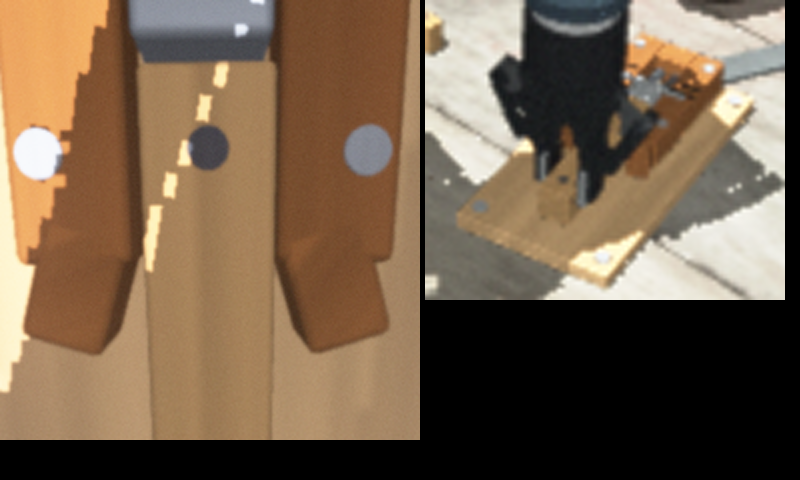

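>>> apply_moves:
  plan:
    - {"translation":[0.002,-0.0007,0],"angular":[0,0,0],"hand":0.0}
    - {"translation":[0.002,0,0],"angular":[0,0,0],"hand":0.0}
    - {"translation":[0,0,0],"angular":[0,0,0],"hand":0.0}

```text
time_s: 15.12
eef_pos: [0.5254, -0.024, -0.0095]
eef_rot: [0.0, 0.996, 0.094, 0.0]
wrist_force: [-0.1, -0.1, -0.7]
opening: 0.295
```

>>> apply_moves:
  plan:
    - {"translation":[0.002,0,0],"angular":[0,0,0],"hand":0.0}
    - {"translation":[0.002,0,0],"angular":[0,0,0],"hand":0.0}
    - {"translation":[0,0,0],"angular":[0,0,0],"hand":0.0}

```text
time_s: 15.5
eef_pos: [0.5286, -0.0232, -0.0097]
eef_rot: [-0.0, 0.996, 0.094, -0.001]
wrist_force: [-4.4, -1.0, 1.8]
opening: 0.293
```

```bash
python3 - <<'E'
from rel import *
print(o['time_s'],p,o['wrist_force'],T.inv().apply(o['wrist_force']),o['torque'])
w=save('wrist','pics/wrist10.png');c=save('scene','pics/scene10.png');s=save('side','pics/side10.png')
O=np.zeros((520,800,3),np.uint8);O[:440,:420]=cv2.resize(w['img'][0:220,170:380,::-1],None,fx=2,fy=2,interpolation=cv2.INTER_CUBIC);O[:300,425:785]=cv2.resize(c['img'][190:250,265:337,::-1],None,fx=5,fy=5,interpolation=cv2.INTER_CUBIC)
O[305:505,425:785]=cv2.resize(s['img'][195:235,260:332,::-1],None,fx=5,fy=5,interpolation=cv2.INTER_CUBIC)
cv2.imwrite('pics/crop15.png',O)
E
```

```text
15.5 [ 0.52860833 -0.02316275 -0.0097005 ] [-4.4484703  -1.00506961  1.79479965] [-4.55999066  0.15586886 -1.78956664] [-0.19019053  0.60935797 -0.05261128]
```

View pics/crop15.png

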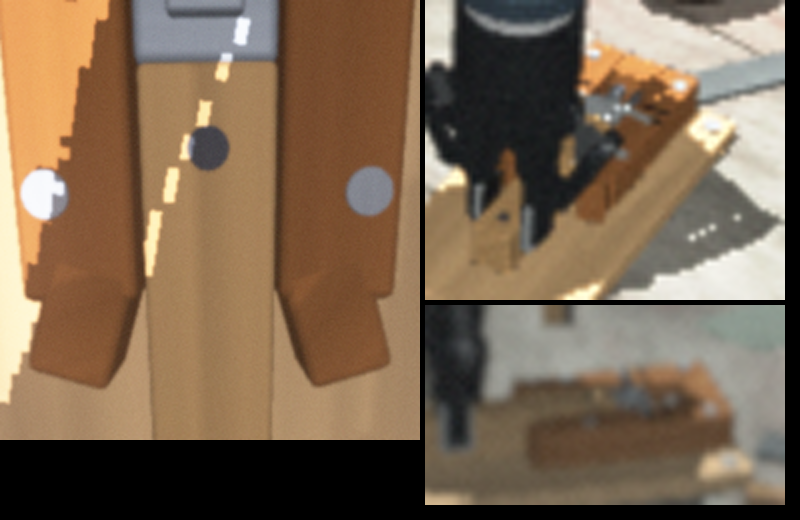

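```bash
python3 - <<'E'
from rel import *
ex=np.array([np.cos(.2),np.sin(.2)])
for f,scr,edge,z in [('9',[(37,153),(368,150)],(203,38),.0425),('10',[(44,193),(370,191)],(206,62),.0452)]:
    w=load(f'pics/wrist{f}.png'); g=lambda q:np.array(q)/2+[170,0]
    S=onplane(w,[g(q) for q in scr],.043).mean(0);E=onplane(w,[g(edge)],z)[0]
    print(f,(E-S)[:2]@ex, S)
w=load('pics/wrist9.png');cv2.imwrite('pics/crop16.png',cv2.resize(w['img'][0:100,210:330,::-1],None,fx=6,fy=6,interpolation=cv2.INTER_CUBIC))
w=load('pics/scene10.png');cv2.imwrite('pics/crop17.png',cv2.resize(w['img'][190:245,270:340,::-1],None,fx=10,fy=10,interpolation=cv2.INTER_CUBIC))
E
```

```text
9 0.019201188952670617 [ 0.61159018 -0.00635838  0.043     ]
10 0.021886280496253505 [ 0.61171357 -0.00639714  0.043     ]
```

View pics/crop16.png

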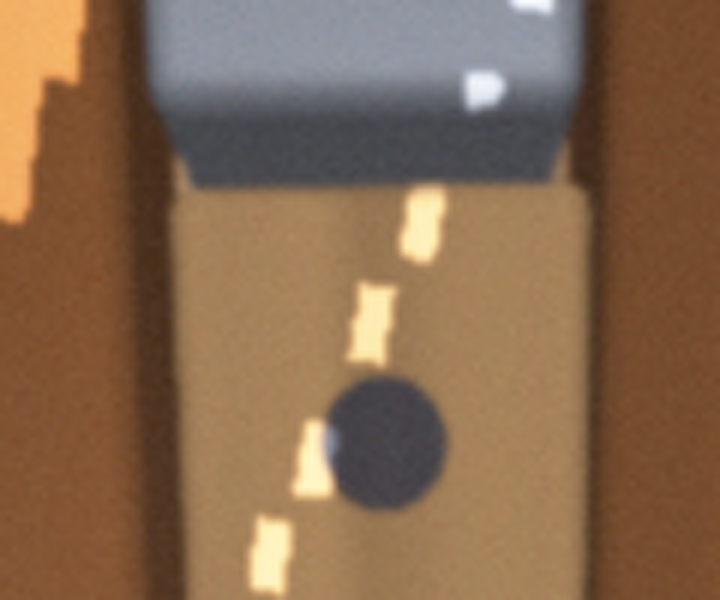

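View pics/crop17.png

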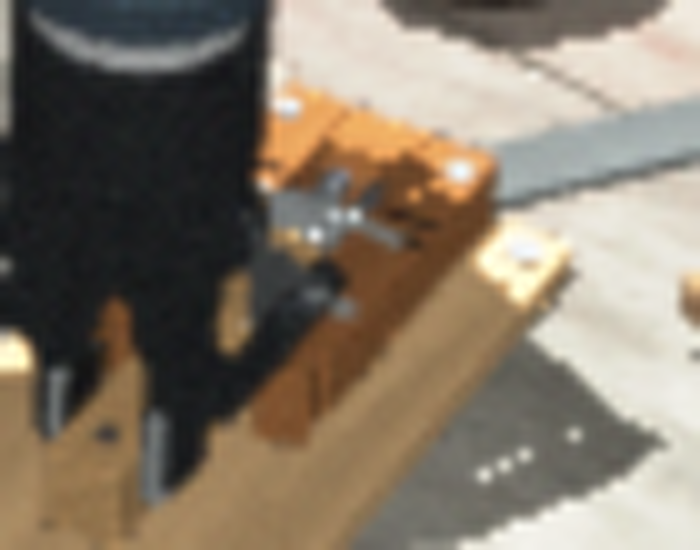

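Contact made. Travel is about 2.7 mm by geometry, and the scene view shows the pointer still short of the first line. Advance in steps towards 13 mm.

>>> apply_moves:
  plan:
    - {"translation":[0.0015,0,0],"angular":[0,0,0],"hand":0.0}
    - {"translation":[0.0015,0,0],"angular":[0,0,0],"hand":0.0}
    - {"translation":[0.0015,0,0],"angular":[0,0,0],"hand":0.0}
    - {"translation":[0.0015,0,0],"angular":[0,0,0],"hand":0.0}
    - {"translation":[0,0,0],"angular":[0,0,0],"hand":0.0}

```text
time_s: 16.27
eef_pos: [0.5338, -0.0221, -0.0097]
eef_rot: [-0.0, 0.996, 0.094, -0.001]
wrist_force: [-6.9, -0.6, 3.9]
opening: 0.29
```

```bash
cat > chk.py <<'E'
from rel import *
import sys
n=sys.argv[1]
print(o['time_s'],p,'adv since 10',(p-np.array([.52861,-.02316,-.0097]))[:2]@[.98,.1987],'F',T.inv().apply(o['wrist_force']).round(2),o['torque'].round(3),o['opening'])
w=save('wrist',f'pics/wrist{n}.png');c=save('scene',f'pics/scene{n}.png')
O=np.zeros((560,800,3),np.uint8);O[:380,:315]=cv2.resize(w['img'][0:255,170:380,::-1],(315,380),interpolation=cv2.INTER_CUBIC);O[:385,320:796]=cv2.resize(c['img'][190:245,272:340,::-1],None,fx=7,fy=7,interpolation=cv2.INTER_CUBIC)
cv2.imwrite(f'pics/chk{n}.png',O[:390])
E
python3 chk.py 11
```

```text
16.275 [ 0.53383024 -0.02211474 -0.00967835] adv since 10 0.0053235265392088515 F [-6.93 -0.69 -3.92] [-0.22   1.126 -0.076] 0.29000075702439077
```

View pics/chk11.png

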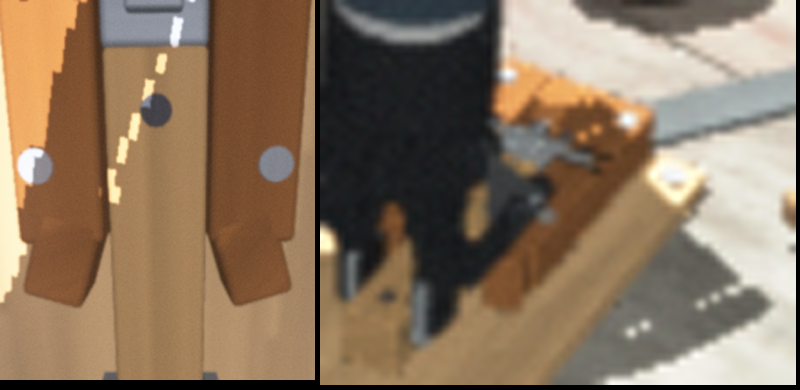

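>>> apply_moves:
  plan:
    - {"translation":[0.0015,0,0],"angular":[0,0,0],"hand":0.0}
    - {"translation":[0.0015,0,0],"angular":[0,0,0],"hand":0.0}
    - {"translation":[0.0015,0,0],"angular":[0,0,0],"hand":0.0}
    - {"translation":[0.0005,0,0],"angular":[0,0,0],"hand":0.0}
    - {"translation":[0,0,0],"angular":[0,0,0],"hand":0.0}
    - {"translation":[0,0,0],"angular":[0,0,0],"hand":0.0}
    - {"translation":[0,0,0],"angular":[0,0,0],"hand":0.0}

```text
time_s: 17.25
eef_pos: [0.5376, -0.0213, -0.0097]
eef_rot: [-0.0, 0.996, 0.094, -0.002]
wrist_force: [-12.0, -2.8, 8.8]
opening: 0.287
```

```bash
python3 chk.py 12; python3 - <<'E'
from rel import *
ex=np.array([np.cos(.2),np.sin(.2)])
w=load('pics/scene12.png');cv2.imwrite('pics/crop18.png',cv2.resize(w['img'][195:235,285:335,::-1],None,fx=14,fy=14,interpolation=cv2.INTER_CUBIC))
E
```

```text
17.25 [ 0.53764266 -0.02128975 -0.0096955 ] adv since 10 0.009223628093675242 F [-12.4    0.51  -8.79] [-0.432  1.745 -0.04 ] 0.2873661323070349
```

View pics/chk12.png

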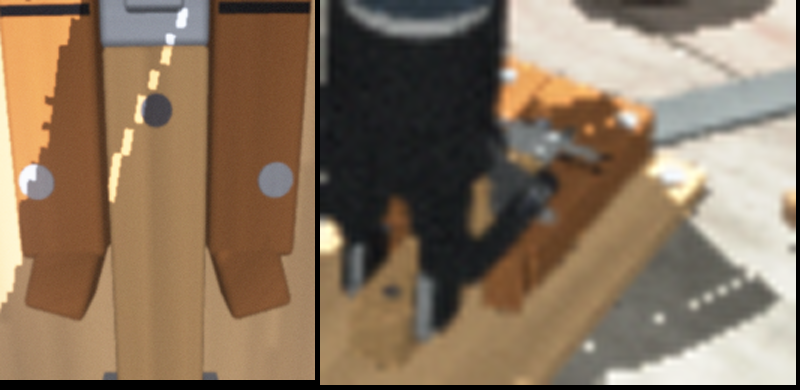

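View pics/crop18.png

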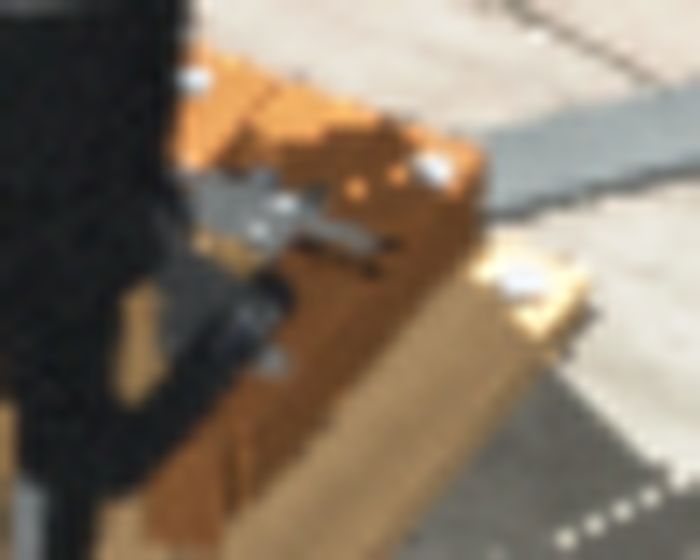

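```bash
python3 - <<'E'
from rel import *
w=load('pics/wrist12.png');cv2.imwrite('pics/crop19.png',cv2.resize(w['img'][0:130,170:380,::-1],None,fx=3.8,fy=3.8,interpolation=cv2.INTER_CUBIC))
im=w['img'].astype(int).sum(2)
for x in (180,340,352,365): print(x,im[0:14,x].tolist())
g=w['img'].astype(int)
print([g[r,250].tolist() for r in range(22,40)])
E
```

```text
180 [495, 497, 444, 278, 156, 124, 138, 117, 131, 133, 223, 416, 496, 506]
340 [174, 124, 87, 80, 76, 72, 68, 82, 110, 176, 219, 237, 228, 235]
352 [196, 137, 90, 86, 76, 86, 76, 79, 128, 203, 230, 242, 240, 245]
365 [200, 128, 91, 85, 81, 74, 75, 59, 114, 181, 229, 248, 245, 242]
[[143, 149, 161], [145, 148, 160], [142, 146, 156], [141, 145, 155], [134, 138, 149], [123, 127, 136], [117, 120, 128], [107, 110, 115], [106, 100, 101], [124, 105, 86], [152, 120, 85], [164, 128, 90], [163, 128, 89], [164, 130, 90], [162, 128, 89], [168, 133, 91], [165, 129, 89], [167, 130, 92]]
```

View pics/crop19.png

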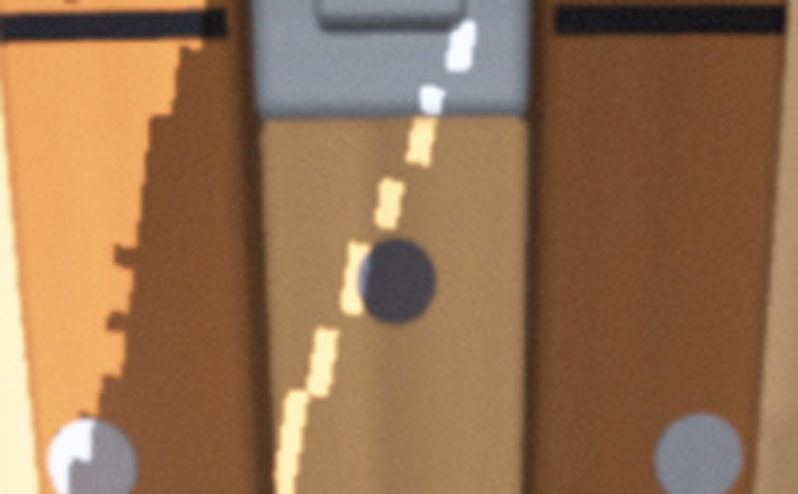

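```bash
python3 - <<'E'
from rel import *
w=load('pics/wrist12.png');ex=np.array([np.cos(.2),np.sin(.2)])
L=onplane(w,[(198,6.5),(347,5)],.0432).mean(0)
for z in (.0425,.045):
    E=onplane(w,[(273.5,30.5)],z)[0]; d=(L-E)[:2]@ex; print(z,d,'travel',.0205-d)
S=onplane(w,[(170+92/3.8,460/3.8),(170+698/3.8,457/3.8)],.043).mean(0);E=onplane(w,[(273.5,30.5)],.0452)[0];print('pad vs screws',(E-S)[:2]@ex,'screw-line',(L-S)[:2]@ex)
c=load('pics/scene12.png')
f=lambda q:np.array(q)/14+[285,195]
Q=onplane(c,[f((395,242)),f((370,268)),f((372,243))],.043);print('line2/line1/pointer along x',Q[:,:2]@ex)
print(ctrl.get_obs()['dq'].round(4), ctrl.get_obs()['eef_pos'])
E
```

```text
0.0425 0.007945836026418176 travel 0.012554163973581825
0.045 0.00851393821152511 travel 0.01198606178847489
pad vs screws 0.031157539580746685 screw-line 0.03971692596708029
line2/line1/pointer along x [0.64588406 0.63459298 0.64280685]
[ 0.0005 -0.0038 -0.002  -0.0002  0.0003 -0.0003] [ 0.53763896 -0.02129546 -0.00971492]
```

Two checks put travel at 12.0–12.5 mm, and the pointer stands between the lines. The wrist shows about 9 N downward bearing on the bed, so I'll ease that slightly and confirm it's steady.

>>> apply_moves:
  plan:
    - {"translation":[0,0,-0.0003],"angular":[0,0,0],"hand":0.0}
    - {"translation":[0,0,0],"angular":[0,0,0],"hand":0.0}
    - {"translation":[0,0,0],"angular":[0,0,0],"hand":0.0}
    - {"translation":[0,0,0],"angular":[0,0,0],"hand":0.0}

```text
time_s: 17.85
eef_pos: [0.5378, -0.0212, -0.0097]
eef_rot: [-0.0, 0.996, 0.094, -0.002]
wrist_force: [-9.9, -3.1, 5.2]
opening: 0.288
```

```bash
python3 chk.py 13; python3 - <<'E'
from rel import *
w=load('pics/wrist13.png');cv2.imwrite('pics/crop20.png',cv2.resize(w['img'][0:130,170:380,::-1],None,fx=3.8,fy=3.8,interpolation=cv2.INTER_CUBIC))
s=save('side','pics/side13.png');cv2.imwrite('pics/crop21.png',cv2.resize(s['img'][185:245,235:335,::-1],None,fx=7,fy=7,interpolation=cv2.INTER_CUBIC))
E
```

```text
17.85 [ 0.53775535 -0.02124278 -0.00968681] adv since 10 0.00934339486927059 F [-10.32   1.15  -5.19] [-0.467  1.525 -0.089] 0.2877726198422245
```

View pics/crop20.png

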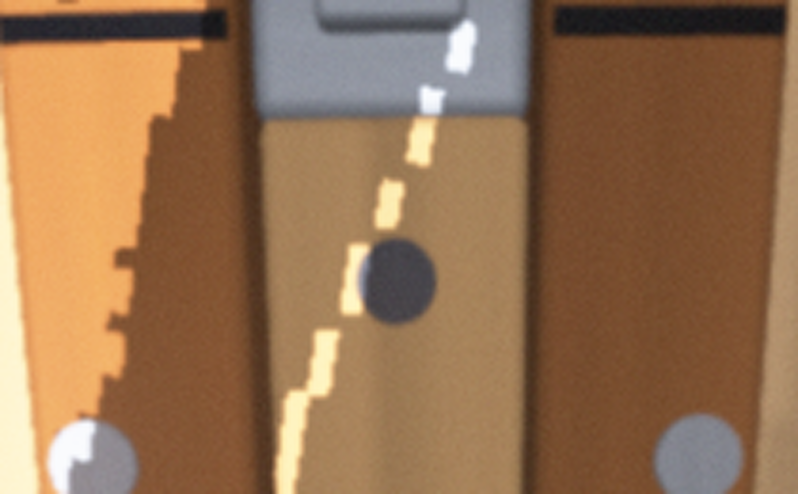

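View pics/crop21.png

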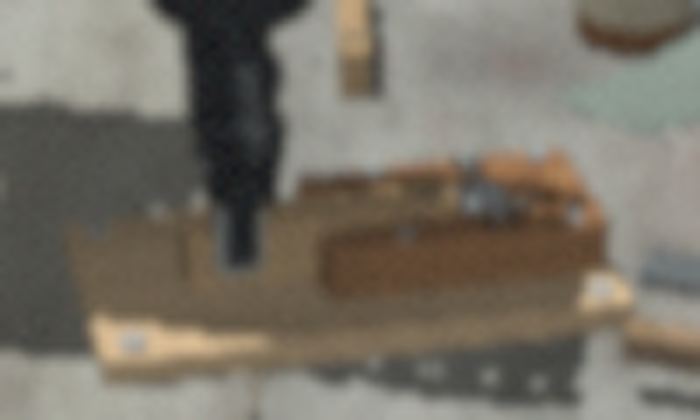

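View pics/scene13.png

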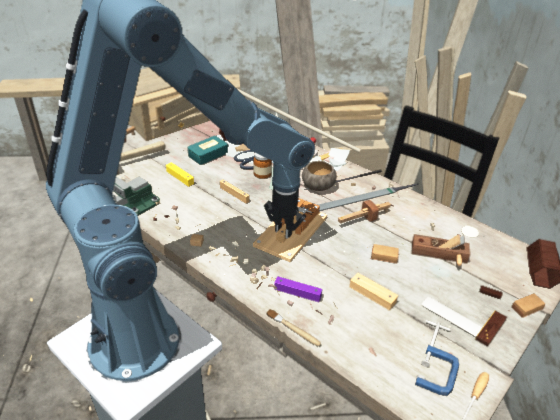

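The rail lies flat and straight between the cheeks against the pad, with the pointer between the lines. The other rails and bystanders are where they were. The force settles at about 10 N at the wrist, including friction. Handing in.

```bash
python3 -c "
from bench import ctrl
print(ctrl.hand_in())"
```

```text
the job is handed in; nothing more can be done
None
```

The 26 mm rail is in the jig's channel, pressed on the sprung stop and still held in the gripper. I handed the job in at about 18 s; no verdict is reported.

**What I did:** I told the mid rail apart by its measured width and gripped it 40 mm behind its middle. I lined it up with the channel in the wrist camera, slid it in and pushed the stop in small steps.

**Last checks:**
- **Stop travel:** about 12.0–12.5 mm from the pad's distance to the first scribed line, and 12.0 mm from the cheek screws. The scene view shows the pointer between the two lines.
- **Force:** that travel means about 8 N from the spring. The wrist read about 10 N along the channel, and I put the extra down to friction. It also read about 5 N of downward bearing on the bed. Contact force on the pad was not measured directly.
- **Rail position:** it looked straight and level between the cheeks. The final centre and angle were judged from pictures; measured before entry, it was aligned to about 0.1 mm and 0.002 rad.
- **Everything else:** the other rails and bystanders looked unmoved in the scene picture; I did not measure them.

**What failed or disagreed:**
- **First grasp:** the fingers closed on air, because the finger tips sit about 33 mm behind the reported TCP. Three views showed this; I allowed for it on the second try. The rail did not move.
- **Camera estimates:** the scene and wrist cameras put the jig about 9 mm apart, so I relied on rail-to-jig measurements within the wrist view.

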